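Clamp a damper tube in the V-blocks

ROBOT

A 6-joint arm with a two-finger parallel gripper is mounted at the origin on the work surface. World frame = base frame: x ahead of the robot, y to its left, z up, the work surface at z = 0. Lengths are in m, angles in rad, forces in N, time in s.
With the tool pointing down it reaches from about 0.35 to 0.975 m from the base axis. Payload 4.9 kg.
Tool frame: the origin (TCP) lies at the very end of the fingers, on their centre line; the grasp point (between the pads) lies 19 mm behind it; z points along the fingers, y is the line along which they close (so a half turn about z gives the same grasp; the last joint's range is limited). The gripper opens to 85 mm and grips with 20 to 120 N. Pads are 22 mm wide; open, the fingers measure 114 mm over their backs; the gripper's body (76 mm by 85 mm) begins 54 mm behind the grasp point. The pads swing forward as they close: fully open they stand 13 mm farther back than shut.
Start: joints at [0.993, 0.053, 1.613, -0, 1.476, -0.119], TCP at [0.277, 0.56, 0.231] pointing down, gripper open.
Joint ranges: [-3.01, 3.01], [-1.01, 2.22], [0.06, 2.58], [-1.02, 4.17], [0.09, 2.62], [-3.14, 3.14]. Speed limits (rad/s): [2.57, 2.57, 3.14, 3.14, 3.14, 3.14].

INTERFACE

Orientations are given as a rotation vector (axis times angle).
In Python, from station import get_obs, get_image, finish_job gives the robot as it stands. The module is installed in compiled form; this text tells all that it offers.
- The arm moves only by the tool carry_out, never from a script. Its argument "rows" is a list of rows, each a list of 7 numbers: the turn, a rotation vector about the tool's x, y, z as a fraction of full scale, then the shift along the tool's x, y, z as a fraction of full scale, then the closure, from -1 (fully open) to 1 (shut). A call has 1 to 5 rows; each row is the pose to reach, as a shift and turn from the pose commanded when the call began, along the tool's axes at that moment, turning the shorter way round; what a row does not reach only later rows make up. Full scale, the value 1, is 300 mm for a shift and pi rad for a turn. A row lasts 1/10 s, in which the tool goes at most 50 mm and 8.59 degrees, less where a joint would pass 70% of its speed; a pose out of reach is approached as far as the arm can. A call with a number of a shift or a turn outside -1 to 1 is refused whole. A call with a gripper value outside its range is refused whole. The fingers move at their own pace and stop on an object; "force" is the grip in N (left out, the last holds). Time passes only in rows, so rows that repeat a pose let the fingers close. It gives the time, the measured TCP pose, the force, the opening and the grip force at its end, in the units of the state.
- get_obs(): the state, without advancing time (a new reading comes with each control period).
- get_image(name): name is "scene" or "top" or "wrist"; returns a dict with "img" (420x560x3 uint8, blue, green, red), "mtx" (3x3 intrinsics, pixels), "R" (3x3) and "t" (3): a world point X has camera coordinates R X + t. Camera axes: x right, y down, z forward; pixel columns grow to the right and rows downward; lengths in m; the calibration is good to about 2 mm. A picture is of the moment at which its call begins. There is no depth.
- finish_job(): hands the job in; it is judged then, once.
The state is a dict: "t": time; "q": joint angles; "dq": joint speeds; "effort": joint torques, N m; "tool_pos": TCP position; "tool_rot": TCP orientation; "contact_force": force on the tool from outside, world axes, zero at the start; "wrist_torque": the same for the moment, N m; "opening": finger opening in m; "grip_force": force on a finger pad.
Only numpy, scipy, OpenCV 4.12 (cv2) and the standard library are available. Lean on these libraries where they do the work, as an engineer would, in place of code of your own. Each camera call takes 0.05 s, during which the arm holds its last target. There are 200 camera calls.

TASK

Take the damper tube off the slanted drain rack, lay it (do not drop it) in the two V-blocks of the clamping fixture, and push it along them until it bears on the end stop's pad; keep it pressed there firmly for a moment, without ramming it. Then swing the clamp strap over and press it down firmly on the tube, let go, and leave the other things on the bench where they are.

Things in the scene. Friction and masses are not known exactly. Their poses are not given: they have to be found in the camera images.
- tube: Damper tube: plain grey metal cylinder, 200 mm long, 40 mm diameter, 0.3 to 0.6 kg, both ends alike. Origin at its middle on its axis; its x axis is the tube's axis. It starts on the drain rack, sloping 30 degrees.
- rack: Drain rack, fixed: base 210 x 110 mm, origin at the centre of its underside, x level towards the high end, z up. The tube's centre lies 118 mm above the origin, its axis rising 30 degrees towards x, in two 16 mm thick V saddles 72 mm either side of its middle, low end on a foot plate. Between the saddles (128 mm) the tube's sides are free; a 20 mm wide rail runs 43 mm below its axis.
- fixture: Clamping fixture, fixed: grey base plate x -105 to 165 mm, y -75 to 75 mm, 15 mm thick. Origin on the bench under the V line; x points along the V to the end stop, z up. Two 90-degree V-blocks, x -86 to -68 and 45 to 85 mm, up to 60 mm high, 80 mm wide; between them (113 mm) a tube's sides are free. A tube lying home has its axis along x at y = 0, z = 63.3 mm.
- stop: End stop: upright plate 16 x 50 x 75 mm fixed on the fixture; origin at the foot of its face towards the V, at fixture x = 140 mm. A set screw with a flat round pad (26 mm) comes out of that face on the tube's axis. Its setting differs each time and is not measured: the pad's face stands between fixture x = 101 and 115 mm. It does not move when pushed.
- strap_hinge (a joint): Angle of the clamp strap about its pivot (rad): 0 = level, bearing on a tube that lies home; grows as it opens, 1.57 = upright. At angle q the strap points from the pivot along (0, cos q, sin q) of the fixture. Can go from -0.15 to 1.95. Stiff hinge: about 0.3 N m turns it, it stays where it is left.
- strap: Clamp strap on the pivot: flat steel bar 28 mm wide (along fixture x, centred at x = 68 mm), 9 mm thick, free end 125 mm from the pivot. Origin: on its underside, 115 mm out from the pivot; y points to the free end, z out of its upper face. Its underside lies 5.3 mm above the pivot's axis when level.
- socket: Bystander: upright steel socket, 34 mm diameter, 45 mm high, origin at its underside. Leave alone.
- bearing: Bystander: bearing ring lying flat, 56 mm outside, 28 mm inside diameter, 18 mm high, origin at its underside. Leave alone.
- spray_can: Bystander: white spray can, 60 mm diameter, 170 mm high, origin at its underside. Leave alone.
- paper_cup: Bystander: white cup, 76 mm mouth, 100 mm high, origin at its underside. Leave alone.
- pivot (a point): Strap's pivot, at fixture x = 68, y = -50, z = 78 mm, axes as the fixture's; the strap turns about x. It sits between two lugs 88 mm high (fixture x 43 to 93 mm, y -63 to -41 mm).
Not all that is in view belongs to the job. There is more than one size of the tube; the job needs the middle-sized.

How it is judged:
By the outcome, as a careful person would: the job done as asked, in the order asked, and still so for the second after the job is handed in, with the robot touching nothing.
It also fails if it takes over 67 s, if anything falls off the work surface, if the arm or the gripper's body presses on something with over 40 N, if the wrist force passes 120 N, or if a joint passes its speed limit or range.

## Working session

There is one attempt and no reset: what is moved stays moved. The work goes in short steps, Python scripts to look and compute and a tool call to move; the robot and the scene stay as the last step left them, time stands still between calls to the robot, and variables do not carry over. Pictures are saved under pics/ and viewed, at most 10 in all, crops included, and the job is handed in when it is done.

Besides the shell and the picture viewer there is one more tool, called after "Emit:" as a command line: name --pt "numbers of a row" for each row, then --argument value for the rest. carry_out: Moves the arm, as the interface text tells. Shift numbers are shares of 300 mm and turn numbers shares of pi rad, none past 1 either way. Its arguments: {"type":"object","properties":{"rows":{"type":"array"},"force":{"type":"number"}},"required":["rows"]}

```bash
mkdir -p pics
cat > h.py <<'E'
import numpy as np, cv2
from station import get_obs, get_image
from scipy.spatial.transform import Rotation as Ro
def ray(c,u,v):
    d=c['R'].T@np.linalg.inv(c['mtx'])@np.array([u,v,1.]); o=-c['R'].T@c['t']; return o,d/np.linalg.norm(d)
def onz(c,u,v,z):
    o,d=ray(c,u,v); return o+d*(z-o[2])/d[2]
def tri(*L):
    A=np.zeros((3,3));b=np.zeros(3)
    for c,u,v in L:
        o,d=ray(c,u,v);P=np.eye(3)-np.outer(d,d);A+=P;b+=P@o
    X=np.linalg.solve(A,b)
    return X,[np.linalg.norm((np.eye(3)-np.outer(ray(*l)[1],ray(*l)[1]))@(X-ray(*l)[0])) for l in L]
def proj(c,X):
    p=c['mtx']@(c['R']@np.asarray(X)+c['t']); return p[:2]/p[2]
def save(n,c):
    np.savez(n+'.npz',**c); cv2.imwrite('pics/'+n+'.png',c['img'])
def load(n): return dict(np.load(n+'.npz'))
E
python3 - <<'E'
from h import *
for n in('scene','top'):
    c=get_image(n);save(n+'0',c)
    print(n,c['mtx'][0,0],(-c['R'].T@c['t']).round(3),c['R'].round(2).tolist())
a=[cv2.imread(f'pics/{n}0.png') for n in('scene','top')]
o=get_obs();print({k:np.round(v,3).tolist() for k,v in o.items()})
E
```

```text
scene 520.3637089688838 [0.996 0.381 1.047] [[-0.65, 0.76, 0.0], [0.62, 0.53, -0.57], [-0.44, -0.37, -0.82]]
top 402.2215999250294 [ 0.285 -0.039  1.076] [[-0.07, -1.0, 0.01], [-0.98, 0.07, -0.21], [0.21, -0.02, -0.98]]
{'t': 0.1, 'q': [0.993, 0.053, 1.614, 0.0, 1.476, -0.119], 'dq': [-0.002, -0.003, -0.003, 0.001, 0.002, -0.001], 'effort': [0.0, -39.491, -37.136, -0.0, 0.004, -0.0], 'tool_pos': [0.277, 0.56, 0.23], 'tool_rot': [-0.714, -3.059, 0.003], 'contact_force': [1.016, 1.431, 0.674], 'wrist_torque': [0.074, -0.025, -0.014], 'grip_force': 0.0, 'opening': 0.086}
```

View pics/scene0.png

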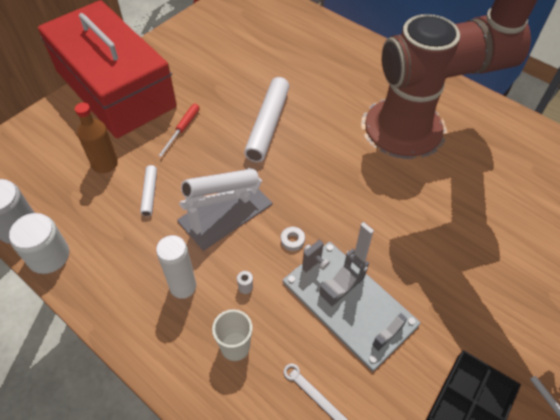

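View pics/top0.png

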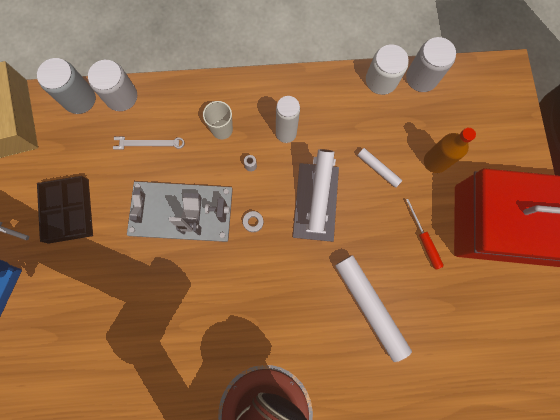

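Candidates in scene/top pixels: the big tube lies on the bench at scene (268,118) / top (373,308). A tube sits on the rack at scene (220,183) / top (322,190). A thin one lies on the bench at scene (149,190) / top (380,167). The rack tube is middle-sized and lies in the sloping rack, so it fits. I'll confirm with one crop that also shows the fixture.

Run:
```python
from h import *
s=load('scene0')['img'];t=load('top0')['img']
r=lambda im,x,y,w,h:cv2.resize(im[y:y+h,x:x+w],(400,300),interpolation=cv2.INTER_CUBIC)
cv2.imwrite('pics/crop1.png',np.vstack([np.hstack([r(s,170,155,120,90),r(s,270,215,160,120) if 0 else r(s,270,220,160,120)]),np.hstack([r(t,265,145,133,100),r(t,120,165,133,100)])]))
```

```text
(no output)
```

View pics/crop1.png

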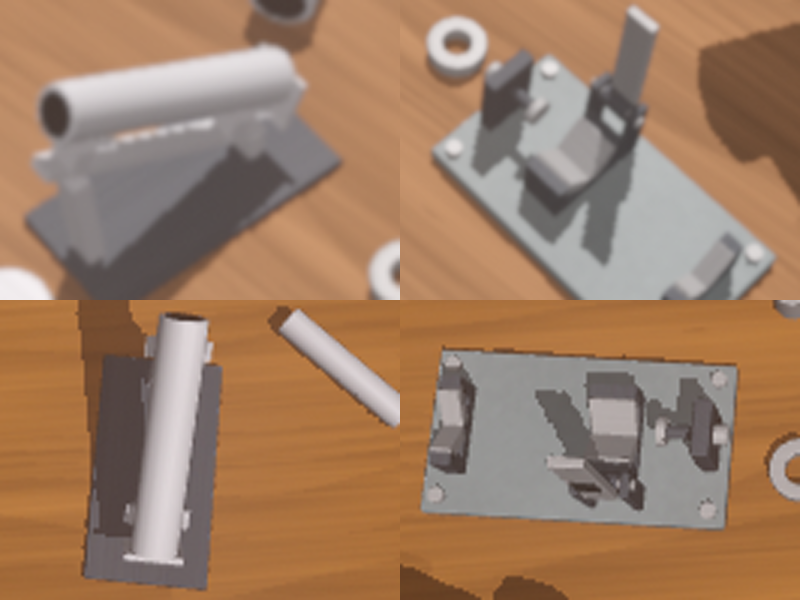

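The crop confirms it: the rack tube has its open high end towards +x world (top of the top view) and its low end on the foot plate. The fixture's x runs right in the top view, and the strap stands about upright.

```bash
cat > meas.py <<'E'
from h import *
def rectmask(img,box,f):
    x,y,w,h=box;m=np.zeros(img.shape[:2],np.uint8)
    hsv=cv2.cvtColor(img,cv2.COLOR_BGR2HSV).astype(int);m[y:y+h,x:x+w]=(f(hsv)*255).astype(np.uint8)[y:y+h,x:x+w]
    m=cv2.morphologyEx(m,cv2.MORPH_OPEN,np.ones((3,3)))
    cs,_=cv2.findContours(m,cv2.RETR_EXTERNAL,cv2.CHAIN_APPROX_NONE)
    return m,max(cs,key=cv2.contourArea)
E
python3 - <<'E'
from meas import *
s=load('scene0');t=load('top0')
for c,pts in((s,[(220,175),(220,183),(210,190),(225,215),(350,310),(300,290)]),(t,[(322,175),(318,200),(330,235),(303,235),(170,225),(160,200)])):
    h=cv2.cvtColor(c['img'],cv2.COLOR_BGR2HSV)
    print([h[v,u].tolist() for u,v in pts])
f=lambda h:(h[...,1]<60)&(h[...,2]>165)
for c,b in((s,(175,160,95,45)),(t,(300,140,50,100))):
    m,k=rectmask(c['img'],b,f);print('tube',cv2.minAreaRect(k),cv2.contourArea(k))
g=lambda h:(h[...,1]<50)&(h[...,2]>60)&(h[...,2]<215)
for c,b in((s,(275,230,150,140)),(t,(120,175,117,72))):
    m,k=rectmask(c['img'],b,g);hu=cv2.convexHull(k);ap=cv2.approxPolyDP(hu,4,True)[:,0];print('plate',ap.tolist(),[onz(c,*p,0.015).round(3).tolist() for p in ap],cv2.minAreaRect(k))
E
```

```text
[[0, 8, 222], [174, 7, 191], [175, 11, 139], [4, 24, 85], [0, 0, 105], [60, 3, 176]]
[[173, 10, 209], [170, 11, 209], [175, 25, 110], [171, 23, 109], [30, 3, 152], [10, 5, 150]]
tube ((223.330810546875, 178.6461639404297), (14.015926361083984, 74.66889953613281), 82.87498474121094) 766.0
tube ((322.65966796875, 191.76254272460938), (15.580510139465332, 81.51773834228516), 7.352379322052002) 1012.0
plate [[307, 245], [371, 231], [418, 321], [374, 369], [284, 283]] [[0.478, 0.04, 0.015], [0.351, 0.13, 0.015], [0.472, 0.333, 0.015], [0.616, 0.32, 0.015], [0.587, 0.062, 0.015]] ((359.2500305175781, 288.7500305175781), (135.76449584960938, 98.287841796875), 45.0)
plate [[134, 182], [231, 187], [227, 240], [128, 235]] [[0.614, 0.318, 0.015], [0.581, 0.055, 0.015], [0.437, 0.072, 0.015], [0.468, 0.334, 0.015]] ((179.1758575439453, 211.01034545898438), (101.82398223876953, 54.25914764404297), 3.3664605617523193)
```

Run:
```python
from h import *
s=load('scene0');t=load('top0')
A,ea=tri((s,187.1,188.6),(t,326.3,150.9)); B,eb=tri((s,258,178),(t,317,230.5))
print(A,ea,B,eb,np.linalg.norm(A-B),np.degrees(np.arcsin((A-B)[2]/np.linalg.norm(A-B))),np.degrees(np.arctan2(*(A-B)[1::-1])),(A+B)/2)
o=get_obs();R=Ro.from_rotvec(o['tool_rot']).as_matrix();print(R.round(3))
for n,p in(('can',[(176,295)]),('cup',[(234,355)]),('bear',[(292,245)]),('sock',[(245,290)])):print(n,onz(s,*p[0],0).round(3))
c=get_image('wrist');print(c['mtx'],(R.T@(-c['R'].T@c['t']-o['tool_pos'])).round(3),(c['R']@R).round(2))
```

```text
[ 0.61162267 -0.18886303  0.16802053] [np.float64(0.0008315323913347903), np.float64(0.0008315323913347829)] [ 0.43489302 -0.15666115  0.06251635] [np.float64(0.006932604655715136), np.float64(0.006932604655715055)] 0.20833017014141272 30.426174216201296 -10.32656469244502 [ 0.52325785 -0.17276209  0.11526844]
[[-0.897  0.443 -0.001]
 [ 0.443  0.897 -0.002]
 [ 0.    -0.002 -1.   ]]
can [ 0.758 -0.104  0.   ]
cup [0.773 0.084 0.   ]
bear [0.494 0.008 0.   ]
sock [0.65  0.003 0.   ]
[[341.10186146   0.         282.08058591]
 [  0.         341.10186146 207.63607802]
 [  0.           0.           1.        ]] [ 0.082 -0.001 -0.143] [[-0.    1.   -0.  ]
 [-0.95 -0.   -0.31]
 [-0.31  0.    0.95]]
```

```bash
cat >> h.py <<'E'
def rel(p,R=None,ref=None):
    """row numbers from present pose (or ref) to pose p,R"""
    o=get_obs(); p0,R0=ref if ref else (o['tool_pos'],Ro.from_rotvec(o['tool_rot']).as_matrix())
    R=R0 if R is None else R
    w=Ro.from_matrix(R0.T@R).as_rotvec(); d=R0.T@(np.asarray(p)-p0)
    print('deg',np.degrees(np.linalg.norm(w)).round(1),'mm',(np.linalg.norm(d)*1e3).round(1),'row',(w/np.pi).round(4).tolist(),(d/.3).round(4).tolist())
def down(h):
    h=np.radians(h);x=np.array([np.cos(h),np.sin(h),0]);z=np.array([0,0,-1.]);return np.c_[x,np.cross(z,x),z]
E
python3 -c "
from h import *
rel([.47,.22,.31])"
```

```text
deg 0.0 mm 399.2 row [0.0, 0.0, 0.0] [-1.0801, -0.7308, -0.2646]
```

Emit:
carry_out --pt "0 0 0 -0.54 -0.365 -0.26 -1" --pt "0 0 0 -0.54 -0.365 -0.26 -1" --pt "0 0 0 -0.54 -0.365 -0.26 -1" --pt "0 0 0 -0.54 -0.365 -0.26 -1" --pt "0 0 0 -0.54 -0.365 -0.26 -1"

```text
t: 0.65
tool_pos: [0.376, 0.3878, 0.3122]
tool_rot: [0.72, 3.054, 0.004]
contact_force: [-0.5, 0.4, 0.2]
opening: 0.0854
grip_force: 0.0
```

Emit:
carry_out --pt "0 0 0 -0.54 -0.365 0 -1" --pt "0 0 0 -0.54 -0.365 0 -1" --pt "0 0 0 -0.54 -0.365 0 -1" --pt "0 0 0 -0.54 -0.365 0 -1" --pt "0 0 0 -0.54 -0.365 0 -1"

```text
t: 1.15
tool_pos: [0.472, 0.2168, 0.3084]
tool_rot: [-0.724, -3.057, 0.003]
contact_force: [1.1, 0.8, 0.2]
opening: 0.0851
grip_force: 0.0
```

Run:
```python
from h import *
c=get_image('wrist');save('w1',c);o=get_obs();print(o['t'],o['tool_pos'].round(3) if 0 else np.round(o['tool_pos'],4),np.round(o['tool_rot'],3))
rel([.48,-.15,.33],down(170))
```

```text
1.2 [0.471  0.2188 0.3084] [-7.210e-01 -3.056e+00  1.000e-03]
deg 16.5 mm 369.5 row [-0.0002, -0.0004, -0.0918] [-0.576, -1.0865, -0.0718]
```

View pics/w1.png

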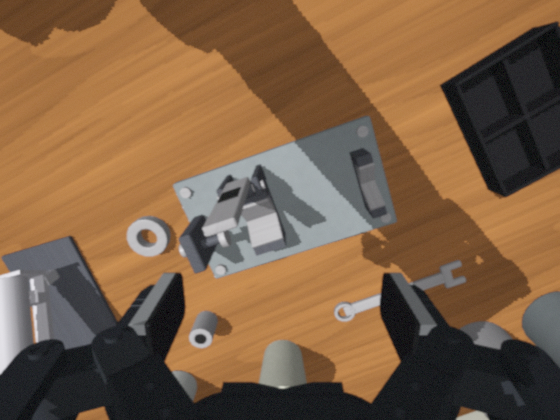

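This wrist view shows the plate with corners near (175,184), (369,118), (395,218) and (216,277). The strap is at (228,207), the stop at (195,240), and the socket (202,330) and bearing (150,237) are clear. Next is the rack.

Emit:
carry_out --pt "0 0 -0.046 -0.288 -0.543 -0.07 -1" --pt "0 0 -0.046 -0.288 -0.543 -0.07 -1" --pt "0 0 -0.046 -0.288 -0.543 -0.07 -1" --pt "0 0 -0.046 -0.288 -0.543 -0.07 -1" --pt "0 0 -0.046 -0.288 -0.543 -0.07 -1"

```text
t: 1.7
tool_pos: [0.4757, 0.034, 0.3308]
tool_rot: [0.498, 3.101, -0.001]
contact_force: [0.9, -0.4, 0.5]
opening: 0.0856
grip_force: 0.0
```

Run:
```python
from h import *
c=get_image('wrist');save('w2',c);o=get_obs();print(o['t'],np.round(o['tool_pos'],4))
rel([.46,-.13,.33],down(170))
```

```text
1.75 [0.4756 0.0359 0.3303]
deg 8.1 mm 166.6 row [0.0002, -0.0, -0.0452] [-0.1227, -0.5416, 0.0007]
```

Emit:
carry_out --pt "0 0 -0.045 -0.12 -0.54 0 -1" --pt "0 0 -0.045 -0.12 -0.54 0 -1" --pt "0 0 -0.045 -0.12 -0.54 0 -1" --pt "0 0 -0.045 -0.12 -0.54 0 -1" --pt "0 0 -0.045 -0.12 -0.54 0 -1"

```text
t: 2.25
tool_pos: [0.4599, -0.1291, 0.3295]
tool_rot: [-0.273, -3.128, -0.001]
contact_force: [0.2, 0.8, -0.3]
opening: 0.0854
grip_force: 0.0
```

Run:
```python
from meas import *
c=get_image('wrist');save('w3',c);o=get_obs();print(o['t'],np.round(o['tool_pos'],4))
print(proj(c,[.523,-.173,.117]),proj(load('w2'),[.523,-.173,.117]))
cv2.imwrite('pics/w23.png',np.hstack([cv2.resize(load(n)['img'],(400,300)) for n in('w2','w3')]))
```

```text
2.3 [ 0.46   -0.1279  0.3296]
[253.3801217  236.99422996] [127.06664579 267.70075662]
```

View pics/w23.png

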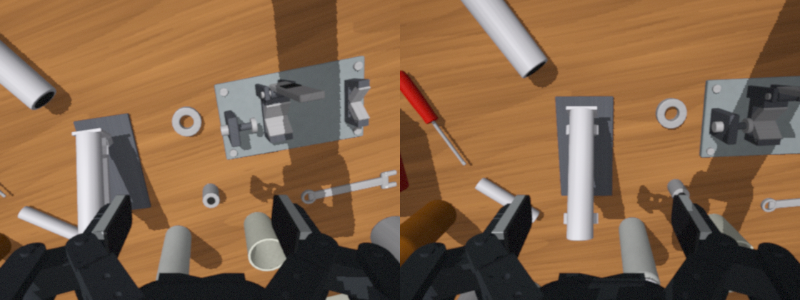

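In w3 (right half) the tube runs from about (252,151) at the low end to (252,333) at the high end in full-size pixels, beside the rack foot. In w2 (left half) its low end is at (125,185), and the whole fixture plate is visible.

Run:
```python
from meas import *
f=lambda h:(h[...,1]<45)&(h[...,2]>165)
pl=[]
for n,b,ax in(('w3',(215,140,75,200),1),('w2',(95,185,60,110),1),('top0',(300,152,50,80),1)):
    c=load(n);m,k=rectmask(c['img'],b,f);ys,xs=np.where(m>0)
    rows=np.unique(ys);L=[(xs[ys==r].min(),xs[ys==r].max()) for r in rows];wd=np.array([j-i for i,j in L])
    ok=(abs(wd-np.median(wd))<=5)&(rows>rows[0]+8)&(rows<rows[-1]-8)
    mid=np.array([(i+j)/2 for i,j in L]);p=np.polyfit(rows[ok],mid[ok],1);res=np.std(mid[ok]-np.polyval(p,rows[ok]))
    r0,r1=rows[ok][[0,-1]];o,d0=ray(c,np.polyval(p,r0),r0);_,d1=ray(c,np.polyval(p,r1),r1);nn=np.cross(d0,d1);nn/=np.linalg.norm(nn)
    pl.append((nn,nn@o));print(n,rows[0],rows[-1],np.median(wd),p.round(3),res.round(2),nn.round(3))
    if n=='w3':P=p;rr=rows[0],rows[-1]
for S in([0,1],[0,2],[0,1,2]):
    N=np.array([pl[i][0] for i in S]);D=np.array([pl[i][1] for i in S])
    a=np.linalg.svd(N)[2][2];a*=np.sign(a[0]);x0=np.linalg.lstsq(np.vstack([N,a]),np.r_[D,a@[.523,-.173,.117]],rcond=None)[0]
    print(S,'slope',np.degrees(np.arcsin(a[2])),'head',np.degrees(np.arctan2(a[1],a[0])),'pt',x0.round(4),np.abs(N@x0-D).max())
c=load('w3')
for r in range(150,345,1):pass
h=cv2.cvtColor(c['img'],cv2.COLOR_BGR2HSV)
col=[h[r,int(round(np.polyval(P,r)))].tolist() for r in list(range(142,160,2))+list(range(322,344,2))];print(col)
# plate corners
g=lambda h:(h[...,1]<50)&(h[...,2]>40)&(h[...,2]<225)
for n,b in(('w1',(170,112,232,170)),('w2',(295,75,220,155)) ):
    c=load(n);m,k=rectmask(c['img'],b,g);ap=cv2.approxPolyDP(cv2.convexHull(k),6,True)[:,0]
    print(n,ap.tolist(),[onz(c,*q,.015)[:2].round(4).tolist() for q in ap])
```

```text
w3 149 336 29.0 [-1.90000e-02  2.54884e+02] 0.74 [-0.219 -0.973  0.079]
w2 185 294 27.0 [2.50000e-02 1.14757e+02] 0.18 [-0.392 -0.821  0.414]
top0 152 231 12.5 [-1.34000e-01  3.47512e+02] 0.46 [ 0.22   0.972 -0.084]
[0, 1] slope 30.368493708195906 head -10.027504279784583 pt [ 0.5187 -0.1749  0.1237] 1.1796119636642288e-16
[0, 2] slope 16.498328574394172 head -11.343160983975734 pt [ 0.5346 -0.1826  0.0721] 1.1102230246251565e-16
[0, 1, 2] slope 30.445093131177888 head -9.978265159108592 pt [ 0.5185 -0.1747  0.124 ] 0.00014123637449557636
[[110, 22, 106], [107, 22, 106], [113, 19, 107], [125, 10, 152], [126, 6, 221], [130, 7, 226], [126, 6, 227], [120, 6, 228], [128, 4, 227], [120, 5, 233], [120, 5, 234], [125, 7, 234], [120, 5, 234], [124, 8, 234], [120, 5, 234], [120, 5, 233], [6, 21, 194], [14, 142, 169], [15, 155, 166], [14, 152, 163]]
w1 [[369, 117], [394, 222], [219, 277], [194, 271], [179, 251], [175, 183]] [[0.4697, 0.3375], [0.6141, 0.3155], [0.5803, 0.0592], [0.5557, 0.032], [0.5192, 0.0296], [0.4331, 0.0775]]
w2 [[509, 79], [514, 174], [506, 189], [317, 221], [300, 119]] [[0.4695, 0.3369], [0.5956, 0.3294], [0.6137, 0.3165], [0.5767, 0.0532], [0.4335, 0.0724]]
```

Run:
```python
from h import *
c=load('w3');sl,hd=np.radians(30.2),np.radians(-10)
a=np.array([np.cos(sl)*np.cos(hd),np.cos(sl)*np.sin(hd),np.sin(sl)]);n=np.array([-np.sin(sl)*np.cos(hd),-np.sin(sl)*np.sin(hd),np.cos(sl)])
P=np.array([.5186,-.1748,.1238])
for s in np.arange(.08,.13,.004):
    X=P+a*s+.02*n
    print(round(s,3),proj(c,X).round(1).tolist(),proj(load('top0'),X).round(1).tolist(),end=' ')
z=-n;x=-a;R=np.c_[x,np.cross(z,x),z]
print(R.round(3))
for s in(0,):
    C=P; rel(C-.1*z,R); print(C-.1*z)
```

```text
0.08 [247.3, 313.1] [326.6, 163.3] 0.084 [247.2, 317.3] [326.8, 161.7] 0.088 [247.1, 321.5] [327.0, 160.0] 0.092 [247.0, 325.7] [327.3, 158.3] 0.096 [247.0, 329.9] [327.5, 156.6] 0.1 [246.9, 334.2] [327.7, 154.9] 0.104 [246.8, 338.4] [327.9, 153.2] 0.108 [246.7, 342.7] [328.2, 151.5] 0.112 [246.6, 347.1] [328.4, 149.7] 0.116 [246.6, 351.4] [328.6, 148.0] 0.12 [246.5, 355.8] [328.9, 146.3] 0.124 [246.4, 360.1] [329.1, 144.6] 0.128 [246.3, 364.6] [329.3, 142.8] [[-0.851  0.174  0.495]
 [ 0.15   0.985 -0.087]
 [-0.503  0.    -0.864]]
deg 30.3 mm 125.7 row [0.0006, -0.1681, 0.0005] [-0.0519, -0.1208, 0.3978]
[ 0.46906221 -0.16606515  0.21022748]
```

Emit:
carry_out --pt "0 -0.042 0 -0.013 -0.03 0.08 -1" --pt "0 -0.084 0 -0.026 -0.06 0.17 -1" --pt "0 -0.126 0 -0.039 -0.09 0.27 -1" --pt "0 -0.167 0 -0.048 -0.12 0.37 -1" --pt "0 -0.167 0 -0.048 -0.12 0.37 -1"

```text
t: 2.8
tool_pos: [0.4606, -0.1605, 0.2028]
tool_rot: [0.229, 2.629, -0.043]
contact_force: [-1.8, 1.0, -3.8]
opening: 0.0851
grip_force: 0.0
```

Run:
```python
from meas import *
c=get_image('wrist');save('w4',c);o=get_obs();print(o['t'],np.round(o['tool_pos'],4),np.round(o['q'],2))
f=lambda h:(h[...,1]<45)&(h[...,2]>165)
pl=[]
for n,b in(('w4',(190,90,190,200)),('w3',(215,160,75,165)),('w2',(95,185,60,110))):
    c=load(n);m,k=rectmask(c['img'],b,f);ys,xs=np.where(m>0);rows=np.unique(ys)
    L=np.array([(xs[ys==r].min(),xs[ys==r].max()) for r in rows]);wd=L[:,1]-L[:,0]
    if n=='w4': print([(int(r),*l) for r,l in zip(rows[::15],L[::15].tolist())])
    sm=np.polyval(np.polyfit(rows,wd,1),rows);ok=(abs(wd-sm)<4)&(rows>rows[0]+12)
    mid=L.mean(1);p=np.polyfit(rows[ok],mid[ok],1);r0,r1=rows[ok][[0,-1]]
    oo,d0=ray(c,np.polyval(p,r0),r0);_,d1=ray(c,np.polyval(p,r1),r1);nn=np.cross(d0,d1);nn/=np.linalg.norm(nn);pl.append((nn,nn@oo))
for S in([0,1],[0,2],[0,1,2]):
    N=np.array([pl[i][0] for i in S]);D=np.array([pl[i][1] for i in S])
    a=np.linalg.svd(N)[2][2];a*=np.sign(a[0]);x0=np.linalg.lstsq(np.vstack([N,a]),np.r_[D,a@[.52,-.175,.12]],rcond=None)[0]
    print(S,'slope',np.degrees(np.arcsin(a[2])),'head',np.degrees(np.arctan2(a[1],a[0])),'pt',x0.round(4),np.abs(N@x0-D).max())
```

```text
2.85 [ 0.4644 -0.1628  0.2113] [-0.61 -0.64  2.26  0.25  1.07 -2.08]
[(90, 240, 314), (106, 250, 300), (121, 251, 300), (136, 242, 299), (151, 252, 299), (166, 252, 299), (181, 253, 287), (219, 254, 298), (234, 254, 298), (249, 190, 357), (264, 255, 360), (279, 255, 361)]
[0, 1] slope -70.1627508990463 head -25.211442790704442 pt [ 0.4712 -0.1654  0.1026] 8.326672684688674e-17
[0, 2] slope 53.72949657496294 head 12.801766036068777 pt [ 0.4983 -0.1604  0.1332] 7.28583859910259e-17
[0, 1, 2] slope 49.15900793158478 head 2.7966021653594844 pt [ 0.5031 -0.1647  0.1327] 0.005543084325699728
```

View pics/w4.png

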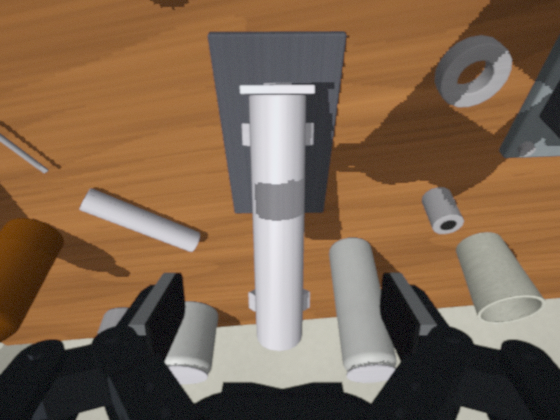

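The view shows the tube hanging mid-frame, its centre line near column 276, low end at row 94 on the foot plate and high end at row 349. The path between the saddles is clear. I'll quickly pin down the tube centre in tool axes.

Run:
```python
from h import *
c=load('w4');o=get_obs();R=Ro.from_rotvec(o['tool_rot']).as_matrix();p=o['tool_pos']
def t(u,v):
    oo,d=ray(c,u,v);oo=R.T@(oo-p);d=R.T@d;return oo+0*d,d/d[2]
for vl,vh in((94,349),(98,347)):
    o1,d1=t(277,vl);o2,d2=t(278,vh);z=.2/(d1[0]-d2[0]);print(o1,(o1+d1*z).round(4),(o2+d2*z).round(4))
print([(p+R@np.array(q)).round(4).tolist() for q in([-.017,-.006,.109],[-.01,-.006,.109])],R.round(3).tolist())
```

```text
[ 0.08838635  0.00111043 -0.13929227] [ 0.0911 -0.0012  0.0936] [-0.1089 -0.002   0.0936]
[ 0.08838635  0.00111043 -0.13929227] [ 0.0886 -0.0013  0.0989] [-0.1114 -0.002   0.0989]
[[0.5307, -0.1798, 0.1246], [0.5247, -0.1787, 0.1211]] [[-0.858, 0.17, 0.484], [0.152, 0.985, -0.078], [-0.49, 0.006, -0.872]]
```

Emit:
carry_out --pt "0 0 0 -0.023 -0.008 0.12 -1" --pt "0 0 0 -0.023 -0.008 0.23 -1" --pt "0 0 0 -0.023 -0.008 0.33 -1" --pt "0 0 0 -0.023 -0.008 0.42 -1" --pt "0 0 0 -0.023 -0.008 0.42 -1"

```text
t: 3.35
tool_pos: [0.5389, -0.1802, 0.115]
tool_rot: [0.222, 2.61, -0.058]
contact_force: [-0.0, 0.3, -1.2]
opening: 0.0849
grip_force: 0.0
```

Run:
```python
from h import *
c=get_image('wrist');save('w5',c);o=get_obs();print(o['t'],np.round(o['tool_pos'],4),np.round(o['q'],2),np.round(o['contact_force'],1))
R=Ro.from_rotvec(o['tool_rot']).as_matrix();print((R.T@(np.array([.5207,-.1755,.1195])-o['tool_pos'])).round(4),R.round(3).tolist())
```

```text
3.4 [ 0.5389 -0.1807  0.1167] [-0.55 -0.29  2.19  0.27  0.76 -2.1 ] [1.5 0.6 1. ]
[ 0.0149  0.0021 -0.0119] [[-0.852, 0.169, 0.495], [0.146, 0.986, -0.085], [-0.502, 0.0, -0.865]]
```

View pics/w5.png

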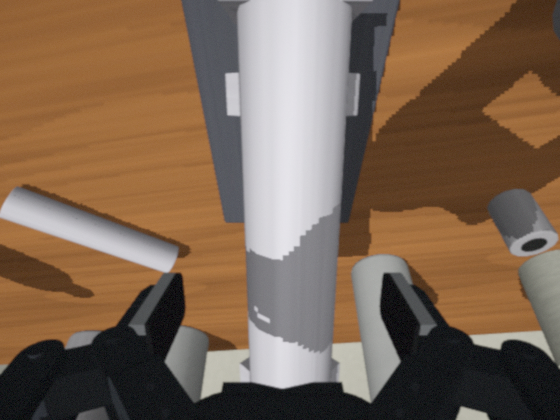

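The fingers straddle the tube cleanly. The tube's middle is about 13 mm towards the low end, and its centre line is about 2 mm to the right (column 290). I'll shift and close.

Emit:
carry_out --pt "0 0 0 0.043 0.007 0.02 -1" --pt "0 0 0 0.043 0.007 0.02 -1" --pt "0 0 0 0.043 0.007 0.02 0.4" --pt "0 0 0 0.043 0.007 0.02 0.4" --pt "0 0 0 0.043 0.007 0.02 0.4" --force 60

```text
t: 3.9
tool_pos: [0.528, -0.177, 0.1031]
tool_rot: [0.227, 2.607, -0.057]
contact_force: [-6.1, 34.2, 22.1]
opening: 0.0439
grip_force: 16.4
```

Emit:
carry_out --pt "0 0 0 0 0 0 0.4" --pt "0 0 0 0 0 0 0.4" --pt "0 0 0 0 0 0 0.4" --pt "0 0 0 0 0 0 0.4" --pt "0 0 0 0 0 0 0.4"

```text
t: 4.4
tool_pos: [0.5282, -0.1745, 0.1036]
tool_rot: [0.226, 2.609, -0.049]
contact_force: [-9.1, 16.9, 13.6]
opening: 0.0382
grip_force: 58.2
```

Emit:
carry_out --pt "0 0 0 0 0.007 -0.03 0.4" --pt "0 0 0 0 0.007 -0.1 0.4" --pt "0 0 0 0 0.007 -0.2 0.4" --pt "0 0 0 0 0.007 -0.33 0.4" --pt "0 0 0 0 0.007 -0.45 0.4"

```text
t: 4.9
tool_pos: [0.4592, -0.1632, 0.2173]
tool_rot: [0.227, 2.614, -0.059]
contact_force: [0.8, 0.3, -4.1]
opening: 0.0383
grip_force: 63.9
```

Run:
```python
from h import *
c=get_image('wrist');save('w6',c);o=get_obs();print(o['t'],np.round(o['tool_pos'],4),np.round(o['contact_force'],1),o['opening'],o['grip_force'])
# level out, go above fixture: tool x = -fixture x
F=np.array([.5279,.2257]);h=np.radians(-97.95);fx=np.array([np.cos(h),np.sin(h),0])
rel([.45,-.12,.36],down(140));rel([.47,.02,.36],down(110));T=np.r_[F,0]-.012*fx+[0,0,.30];print(T);rel(T,down(82.05))
```

```text
4.95 [ 0.4602 -0.1644  0.2251] [ 6.2 -1.2  0.4] 0.03754569221845317 64.30648684501648
deg 42.5 mm 142.4 row [0.0431, 0.1649, 0.1635] [-0.1762, 0.1384, -0.4184]
deg 66.7 mm 228.7 row [0.0872, 0.1532, 0.326] [-0.1644, 0.6096, -0.4273]
[0.52955971 0.23758467 0.3       ]
deg 92.1 mm 414.8 row [0.1283, 0.1346, 0.4769] [-0.1257, 1.3589, -0.2213]
```

View pics/w6.png

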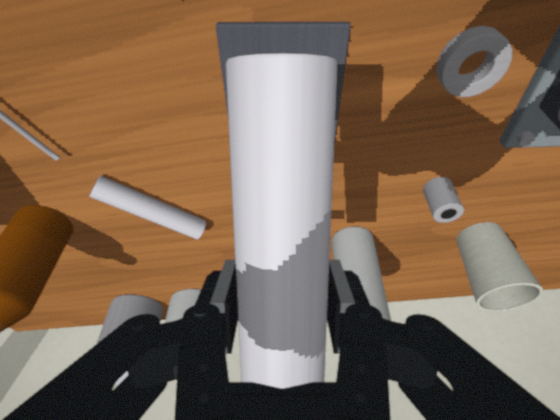

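The tube is held squarely: centre line near column 281, nearer (low) end at row 57, rack empty below it. Now I level it and carry it over, high above everything.

Emit:
carry_out --pt "0.0086 0.033 0.0327 -0.035 0.028 -0.09 0.4" --pt "0.0172 0.066 0.0654 -0.07 0.056 -0.18 0.4" --pt "0.0258 0.099 0.098 -0.105 0.084 -0.26 0.4" --pt "0.0345 0.132 0.131 -0.14 0.11 -0.34 0.4" --pt "0.0431 0.165 0.1635 -0.176 0.138 -0.418 0.4"

```text
t: 5.45
tool_pos: [0.4511, -0.1196, 0.3541]
tool_rot: [-1.077, -2.939, -0.004]
contact_force: [0.9, -0.8, -5.3]
opening: 0.038
grip_force: 64.0
```

Run:
```python
from h import *
o=get_obs();print(o['t'],np.round(o['tool_pos'],4),np.round(o['contact_force'],1),o['opening'],o['grip_force'],np.round(o['q'],2))
F=np.array([.5279,.2257]);h=np.radians(-97.95);fx=np.array([np.cos(h),np.sin(h),0])
T=np.r_[F,0]-.02*fx+[0,0,.30];print(T);rel(T,down(82.05));rel([.48,.08,.33],down(110))
```

```text
5.45 [ 0.4511 -0.1196  0.3541] [ 0.9 -0.8 -5.3] 0.03802884205193578 63.95935535430908 [-0.42 -0.37  1.79  0.    1.73 -1.29]
[0.53066618 0.24550778 0.3       ]
deg 57.7 mm 377.6 row [-0.0023, -0.0031, 0.3206] [0.5814, 1.1007, 0.1853]
deg 29.8 mm 203.1 row [-0.0015, -0.0035, 0.1654] [0.3552, 0.5703, 0.0835]
```

Emit:
carry_out --pt "0 -0.001 0.033 0.07 0.114 0.0 0.4" --pt "0 -0.001 0.066 0.14 0.228 0.0 0.4" --pt "0 -0.002 0.099 0.21 0.342 0.03 0.4" --pt "0 -0.002 0.132 0.28 0.456 0.06 0.4" --pt "-0.0015 -0.003 0.165 0.355 0.57 0.083 0.4"

```text
t: 5.95
tool_pos: [0.4792, 0.0805, 0.3275]
tool_rot: [1.8, 2.572, 0.001]
contact_force: [0.1, -0.1, -6.1]
opening: 0.0379
grip_force: 64.1
```

Run:
```python
from h import *
F=np.array([.5279,.2257]);h=np.radians(-97.95);fx=np.array([np.cos(h),np.sin(h),0])
T=np.r_[F,0]-.02*fx+[0,0,.29];print(T);rel(T,down(82.05))
```

```text
[0.53066618 0.24550778 0.29      ]
deg 28.0 mm 176.8 row [0.0007, 0.0003, 0.1553] [0.4582, 0.349, 0.1251]
```

Emit:
carry_out --pt "0 0 0.031 0.09 0.07 0 0.4" --pt "0 0 0.062 0.18 0.14 0 0.4" --pt "0 0 0.093 0.275 0.21 0.02 0.4" --pt "0 0 0.124 0.37 0.28 0.06 0.4" --pt "0 0 0.155 0.458 0.349 0.125 0.4"

```text
t: 6.45
tool_pos: [0.5309, 0.2459, 0.292]
tool_rot: [2.365, 2.062, 0.007]
contact_force: [0.9, 0.2, -6.1]
opening: 0.0381
grip_force: 63.9
```

Emit:
carry_out --pt "0 0 0 0 0 0 0.4" --pt "0 0 0 0 0 0 0.4"

```text
t: 6.65
tool_pos: [0.5296, 0.2444, 0.2896]
tool_rot: [2.361, 2.07, -0.002]
contact_force: [0.1, -0.5, -5.2]
opening: 0.0382
grip_force: 63.8
```

Run:
```python
from h import *
c=get_image('wrist');save('w7',c);o=get_obs();print(o['t'],np.round(o['tool_pos'],4),np.round(o['contact_force'],1),o['wrist_torque'])
R=Ro.from_rotvec(o['tool_rot']).as_matrix();print(R.round(3).tolist(),(R.T@(-c['R'].T@c['t']-o['tool_pos'])).round(4),(c['R']@R).round(3).tolist())
t=get_image('top');save('top7',t);s=get_image('scene');save('scene7',s)
```

```text
6.7 [0.5301 0.244  0.2911] [ 0.3 -0.  -4.4] [ 0.04600539  0.0163016  -0.03027657]
[[0.132, 0.991, 0.003], [0.991, -0.132, -0.002], [-0.001, 0.003, -1.0]] [ 0.0813 -0.002  -0.1416] [[-0.0, 1.0, 0.003], [-0.949, 0.001, -0.315], [-0.315, -0.002, 0.949]]
```

View pics/w7.png

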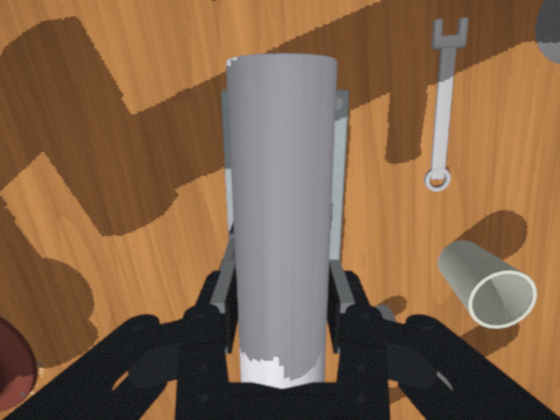

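The view shows the held tube (columns 228–336 at row 60) above the fixture, whose plate edges show either side at columns 222 and 348 (row 95). Before lowering I check the tube's axis in the tool frame from its silhouette tangent planes.

```bash
cat > sil.py <<'E'
from h import *
def edges(img,rows,lo,hi):
    g=cv2.GaussianBlur(img,(3,3),0).astype(float)
    G=np.abs(g[:,2:]-g[:,:-2]).sum(2)
    out=[]
    for (a,b) in (lo,hi):
        pts=np.array([(a+np.argmax(G[r,a-1:b-1]),r) for r in rows],float)
        ok=np.ones(len(pts),bool)
        for _ in range(4):
            p=np.polyfit(pts[ok,1],pts[ok,0],1);e=pts[:,0]-np.polyval(p,pts[:,1]);ok=abs(e)<max(1.,1.5*np.median(abs(e)))
        out.append(p);print('edge',p.round(3),ok.sum(),len(ok),e[ok].std().round(2))
    return out
def axis(c,ed,r0,r1,r=.02):
    ns=[]
    for p in ed:
        d=[c['R'].T@np.linalg.inv(c['mtx'])@[np.polyval(p,q),q,1] for q in(r0,r1)]
        n=np.cross(*d);ns.append(n/np.linalg.norm(n))
    a=np.cross(*ns);a/=np.linalg.norm(a)
    if ns[0]@ns[1]<0: ns[1]=-ns[1]
    m=ns[0]+ns[1];m/=np.linalg.norm(m)   # normal of mid plane
    half=np.arccos(ns[0]@ns[1])/2;H=r/np.sin(half);w=np.cross(m,a);
    dc=c['R'].T@[0,0,1]; w*=np.sign(w@dc)
    return -c['R'].T@c['t']+H*w,a,H
E
python3 - <<'E'
from sil import *
o=get_obs();R=Ro.from_rotvec(o['tool_rot']).as_matrix();p=o['tool_pos']
c=load('w7')
for rows in(range(75,225),range(80,150),range(150,225)):
    e=edges(c['img'],rows,(222,242),(325,345));P,a,H=axis(c,e,80,220);P=R.T@(P-p);a=R.T@a;a*=np.sign(a[0])
    print('tool frame: dir',a.round(3),'pt at x=0',(P-a*P[0]/a[0]).round(4),H)
c=load('w4');e=edges(c['img'],list(range(100,120))+list(range(145,285)),(243,262),(292,310));P,a,H=axis(c,e,100,285);a*=np.sign(a[0]);print('w4',P,a,H,np.degrees(np.arcsin(a[2])),P+a*(.521-P[0])/a[0])
cv2.imwrite('pics/st7.png',np.hstack([cv2.resize(load('top7')['img'][120:270,90:290],(400,300)),cv2.resize(load('scene7')['img'][110:335,250:550],(400,300))]))
E
```

```text
edge [9.70000e-02 2.10613e+02] 111 150 1.68
edge [4.10000e-02 3.34878e+02] 119 150 2.32
tool frame: dir [ 0.986 -0.072  0.151] pt at x=0 [ 0.      0.0019 -0.0294] 0.1214355755552059
edge [2.00000e-02 2.19859e+02] 59 70 0.28
edge [-3.70000e-02  3.38786e+02] 43 70 0.35
tool frame: dir [0.99  0.009 0.142] pt at x=0 [ 0.     -0.005  -0.0232] 0.12697022798112334
edge [1.80000e-01 1.95909e+02] 45 75 1.13
edge [-5.30000e-02  3.52479e+02] 75 75 0.33
tool frame: dir [ 0.951 -0.06  -0.304] pt at x=0 [ 0.      0.0017 -0.0046] 0.10384659481475608
edge [3.400e-02 2.451e+02] 159 160 0.34
edge [-3.00000e-02  3.08833e+02] 121 160 0.64
w4 [ 0.41960204 -0.15519203  0.06114049] [ 0.90111296 -0.16494585  0.40098417] 0.2491288279785833 23.639717901264667 [ 0.521      -0.1737526   0.10626133]
```

View pics/st7.png

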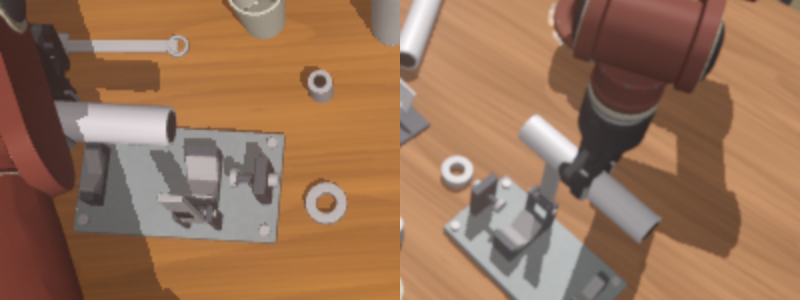

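The top view (left) shows the tube's front end at about top pixel (175,183). The scene view (right) shows the whole tube level, its ends near scene pixels (350,207) and (436,281), clear of the strap.

Run:
```python
from h import *
s=load('scene7');t=load('top7');p=np.array([.5301,.244,.2911]);R=Ro.from_rotvec(get_obs()['tool_rot']).as_matrix()
A,e=tri((s,349.8,207.5),(t,175.5,183));print('front',A,e,'tool',R.T@(A-p))
print('expected px scene +-100 at z-.017:',[proj(s,p+R@np.array([x,0,-.017])).round(1).tolist() for x in(-.1,.1)],'top',proj(t,p+R@np.array([-.1,0,-.017])))
```

```text
front [0.51559087 0.14179638 0.3021157 ] [np.float64(0.0031386800603384613), np.float64(0.0031386800603385645)] tool [-0.10322214 -0.00072196 -0.01105032]
expected px scene +-100 at z-.017: [[349.5, 206.7], [442.1, 284.3]] top [171.82476375 182.57472706]
```

Emit:
carry_out --pt "0 0 0 0 0.006 0.15 0.4" --pt "0 0 0 0 0.006 0.3 0.4" --pt "0 0 0 0 0.006 0.45 0.4" --pt "0 0 0 0 0.006 0.58 0.4" --pt "0 0 0 0 0.006 0.65 0.4"

```text
t: 7.3
tool_pos: [0.5314, 0.2424, 0.0939]
tool_rot: [2.364, 2.067, -0.002]
contact_force: [0.0, -0.8, -5.8]
opening: 0.0383
grip_force: 63.7
```

Emit:
carry_out --pt "0 0 0 0 0 0 0.4" --pt "0 0 0 0 0 0 0.4"

```text
t: 7.5
tool_pos: [0.5342, 0.2437, 0.0989]
tool_rot: [2.361, 2.066, 0.008]
contact_force: [-0.2, 0.1, -5.1]
opening: 0.038
grip_force: 63.7
```

Run:
```python
from h import *
c=get_image('wrist');save('w8',c);o=get_obs();print(o['t'],np.round(o['tool_pos'],4),np.round(o['contact_force'],1))
s=get_image('scene');save('scene8',s)
cv2.imwrite('pics/c8.png',np.hstack([cv2.resize(c['img'][20:260,140:420],(467,400)),cv2.resize(s['img'][200:380,270:420],(333,400))]))
```

```text
7.55 [0.5352 0.2442 0.1002] [ 1.4  1.  -5. ]
```

View pics/c8.png

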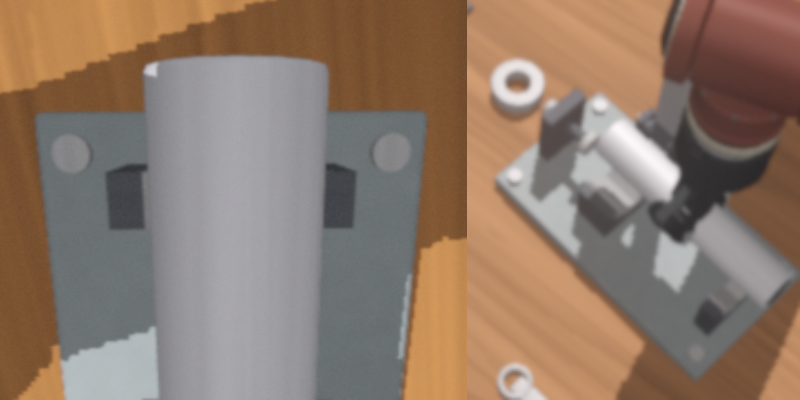

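The wrist crop shows V-block edges at crop columns 107/355 and plate edges at 37/425, so the fixture's middle is at 231. The tube's middle is at 236.5, so the tube sits about 2 mm too far towards tool +y, with its direction parallel. The scene crop shows the tube above the V-blocks, short of the stop. I've used up my picture allowance (one over), so I go on with numbers only. I'll correct by 2 mm and lower gently.

Emit:
carry_out --pt "0 0 0 0 -0.007 0.03 0.4" --pt "0 0 0 0 -0.007 0.06 0.4" --pt "0 0 0 0 -0.007 0.09 0.4" --pt "0 0 0 0 -0.007 0.12 0.4" --pt "0 0 0 0 -0.007 0.12 0.4"

```text
t: 8.1
tool_pos: [0.5298, 0.2439, 0.0589]
tool_rot: [2.362, 2.068, -0.001]
contact_force: [-0.7, -0.8, -5.8]
opening: 0.0382
grip_force: 63.9
```

Emit:
carry_out --pt "0 0 0 0 0 0 0.4" --pt "0 0 0 0 0 0 0.4" --pt "0 0 0 0 0 0.007 0.4" --pt "0 0 0 0 0 0.014 0.4"

```text
t: 8.5
tool_pos: [0.5319, 0.2446, 0.0577]
tool_rot: [2.361, 2.067, 0.007]
contact_force: [0.5, -0.8, -5.4]
opening: 0.0383
grip_force: 63.9
```

Emit:
carry_out --pt "0 0 0 0 0 0.005 0.4" --pt "0 0 0 0 0 0.01 0.4" --pt "0 0 0 0 0 0.013 0.4" --pt "0 0 0 0 0 0.013 0.4"

```text
t: 8.9
tool_pos: [0.5316, 0.2445, 0.0534]
tool_rot: [2.361, 2.067, 0.006]
contact_force: [0.1, -1.1, -4.6]
opening: 0.0381
grip_force: 63.9
```

Run:
```python
from h import *
for i in range(4):
    get_image('wrist');o=get_obs();print(np.round(o['tool_pos'],4),np.round(o['contact_force'],1),np.round(o['wrist_torque'],2))
```

```text
[0.5317 0.2445 0.0535] [ 0.5  0.5 -4.2] [ 0.02 -0.04 -0.01]
[0.5316 0.2445 0.0535] [ 0.1 -0.4 -5.7] [ 0.04  0.02 -0.04]
[0.5316 0.2445 0.0535] [ 0.5 -0.1 -5.3] [ 0.04 -0.04 -0.05]
[0.5316 0.2445 0.0535] [ 0.1  0.6 -4.3] [ 0.06 -0.06 -0.08]
```

Emit:
carry_out --pt "0 0 0 0 0 0.004 0.4" --pt "0 0 0 0 0 0.007 0.4" --pt "0 0 0 0 0 0.007 0.4" --pt "0 0 0 0 0 0.007 0.4"

```text
t: 9.5
tool_pos: [0.5323, 0.2446, 0.052]
tool_rot: [2.361, 2.066, 0.008]
contact_force: [0.9, 0.1, -2.4]
opening: 0.0378
grip_force: 64.2
```

Emit:
carry_out --pt "0 0 0 0 0 0.004 0.4" --pt "0 0 0 0 0 0.007 0.4" --pt "0 0 0 0 0 0.007 0.4" --pt "0 0 0 0 0 0.007 0.4"

```text
t: 9.9
tool_pos: [0.5328, 0.2446, 0.051]
tool_rot: [2.36, 2.066, 0.009]
contact_force: [0.2, -2.8, 5.4]
opening: 0.0382
grip_force: 65.2
```

Emit:
carry_out --pt "0 0 0 0 0 0.005 0.4" --pt "0 0 0 0 0 0.005 0.4" --pt "0 0 0 0 0 0.005 0.4"

```text
t: 10.2
tool_pos: [0.5328, 0.2446, 0.0509]
tool_rot: [2.36, 2.066, 0.008]
contact_force: [-4.0, -3.2, 13.0]
opening: 0.0382
grip_force: 66.1
```

Run:
```python
from h import *
get_image('wrist');o=get_obs();print(np.round(o['tool_pos'],4),np.round(o['contact_force'],1),np.round(o['wrist_torque'],2))
R=Ro.from_rotvec(o['tool_rot']).as_matrix();print(R.round(4).tolist())
```

```text
[0.5329 0.2446 0.0509] [-4.5 -2.8 14.2] [-0.27  0.7  -0.11]
[[0.1321, 0.9912, 0.0069], [0.9912, -0.1321, -0.0002], [0.0007, 0.0069, -1.0]]
```

Both V-blocks carry the tube. Now I slide it along fixture +x (tool −x).

Emit:
carry_out --pt "0 0 0 -0.007 0 -0.003 0.4" --pt "0 0 0 -0.014 0 -0.003 0.4" --pt "0 0 0 -0.021 0 -0.003 0.4" --pt "0 0 0 -0.028 0 -0.003 0.4" --pt "0 0 0 -0.035 0 -0.003 0.4"

```text
t: 10.75
tool_pos: [0.5319, 0.2373, 0.051]
tool_rot: [2.363, 2.068, 0.019]
contact_force: [1.4, 9.9, 4.3]
opening: 0.038
grip_force: 64.9
```

Emit:
carry_out --pt "0 0 0 -0.004 0 0 0.4" --pt "0 0 0 -0.008 0 0 0.4" --pt "0 0 0 -0.012 0 0 0.4" --pt "0 0 0 -0.016 0 0 0.4" --pt "0 0 0 -0.016 0 0 0.4"

```text
t: 11.25
tool_pos: [0.5313, 0.2324, 0.051]
tool_rot: [2.363, 2.068, 0.018]
contact_force: [1.1, 9.2, 4.5]
opening: 0.038
grip_force: 64.9
```

Emit:
carry_out --pt "0 0 0 -0.004 0 0 0.4" --pt "0 0 0 -0.008 0 0 0.4" --pt "0 0 0 -0.012 0 0 0.4" --pt "0 0 0 -0.016 0 0 0.4" --pt "0 0 0 -0.016 0 0 0.4"

```text
t: 11.75
tool_pos: [0.5307, 0.2277, 0.051]
tool_rot: [2.363, 2.068, 0.018]
contact_force: [0.6, 8.4, 5.3]
opening: 0.038
grip_force: 64.9
```

Emit:
carry_out --pt "0 0 0 -0.003 0 0 0.4" --pt "0 0 0 -0.006 0 0 0.4" --pt "0 0 0 -0.009 0 0 0.4" --pt "0 0 0 -0.009 0 0 0.4"

```text
t: 12.15
tool_pos: [0.5303, 0.2251, 0.051]
tool_rot: [2.363, 2.068, 0.018]
contact_force: [0.2, 8.3, 4.2]
opening: 0.038
grip_force: 64.9
```

Emit:
carry_out --pt "0 0 0 -0.003 0 0 0.4" --pt "0 0 0 -0.006 0 0 0.4" --pt "0 0 0 -0.009 0 0 0.4" --pt "0 0 0 -0.009 0 0 0.4"

```text
t: 12.55
tool_pos: [0.5302, 0.2245, 0.051]
tool_rot: [-2.363, -2.068, -0.025]
contact_force: [2.8, 17.2, 1.1]
opening: 0.0382
grip_force: 64.6
```

Emit:
carry_out --pt "0 0 0 -0.003 0 0 0.4" --pt "0 0 0 -0.006 0 0 0.4" --pt "0 0 0 -0.009 0 0 0.4" --pt "0 0 0 -0.009 0 0 0.4"

```text
t: 12.95
tool_pos: [0.5303, 0.2245, 0.051]
tool_rot: [-2.361, -2.065, -0.033]
contact_force: [5.8, 26.7, -2.7]
opening: 0.0383
grip_force: 64.2
```

The tube bears on the pad: position has stopped while the force rises. I press a bit more and hold.

Emit:
carry_out --pt "0 0 0 -0.003 0 0.002 0.4" --pt "0 0 0 -0.006 0 0.004 0.4" --pt "0 0 0 -0.008 0 0.004 0.4" --pt "0 0 0 -0.008 0 0.004 0.4" --pt "0 0 0 -0.008 0 0.004 0.4"

```text
t: 13.45
tool_pos: [0.5303, 0.2245, 0.051]
tool_rot: [-2.359, -2.063, -0.039]
contact_force: [2.8, 34.3, 0.6]
opening: 0.0382
grip_force: 64.5
```

Emit:
carry_out --pt "0 0 0 0 0 0 0.4" --pt "0 0 0 0 0 0 0.4" --pt "0 0 0 0 0 0 0.4" --pt "0 0 0 0 0 0 0.4" --pt "0 0 0 0 0 0 0.4"

```text
t: 13.95
tool_pos: [0.5303, 0.2245, 0.051]
tool_rot: [-2.359, -2.063, -0.039]
contact_force: [3.2, 34.2, -0.6]
opening: 0.038
grip_force: 64.5
```

Emit:
carry_out --pt "0 0 0 0 0 0 0.4" --pt "0 0 0 0 0 0 0.4" --pt "0 0 0 0 0 0 0.4" --pt "0 0 0 0 0 0 0.4" --pt "0 0 0 0 0 0 0.4"

```text
t: 14.45
tool_pos: [0.5303, 0.2245, 0.051]
tool_rot: [-2.359, -2.063, -0.039]
contact_force: [2.9, 34.2, 0.8]
opening: 0.0382
grip_force: 64.5
```

Run:
```python
from h import *
o=get_obs();print(np.round(o['tool_pos'],4),np.round(o['contact_force'],1),np.round(o['wrist_torque'],2));R=Ro.from_rotvec(o['tool_rot']).as_matrix();print(R.round(3).tolist())
```

```text
[0.5303 0.2245 0.051 ] [ 2.9 34.2  0.8] [ 5.55 -0.45  0.1 ]
[[0.133, 0.991, 0.014], [0.991, -0.133, 0.022], [0.023, 0.011, -1.0]]
```

The tube was held at about 34 N for over a second. Now I ease off, then open, and measure the strap's angle from the first pictures.

Emit:
carry_out --pt "0 0 0 0.004 0 0 0.4" --pt "0 0 0 0.008 0 0 0.4" --pt "0 0 0 0.012 0 0 0.4" --pt "0 0 0 0.014 0 0 0.4" --pt "0 0 0 0.014 0 0 0.4"

```text
t: 14.95
tool_pos: [0.5303, 0.2245, 0.051]
tool_rot: [-2.362, -2.068, -0.026]
contact_force: [0.1, 18.6, 5.8]
opening: 0.0378
grip_force: 65.2
```

Run:
```python
from h import *
F=np.array([.5304,.2254,0]);h=np.radians(-97.95);fx=np.array([np.cos(h),np.sin(h),0]);fy=np.array([-np.sin(h),np.cos(h),0])
s=load('scene0');t=load('top0')
X,e=tri((s,366.4,227.2),(t,173.3,220));d=X-F;print('tip fixture',(d@fx).round(4),(d@fy).round(4),X[2].round(4),e)
for q in(1.3,1.4,1.5,1.57,1.7,1.8):
    T=F+.068*fx+(-.05+.125*np.cos(q))*fy+np.array([0,0,.078+.125*np.sin(q)]);print(q,proj(s,T).round(1),proj(t,T).round(1))
```

```text
tip fixture 0.0677 -0.0574 0.2014 [np.float64(0.002739134388994553), np.float64(0.0027391343889945656)]
1.3 [352.9 240. ] [177.1 201.7]
1.4 [357.5 235.6] [176.1 206.7]
1.5 [362.  231.6] [175.3 212. ]
1.57 [365.2 229. ] [174.8 215.9]
1.7 [370.8 224.6] [174.  223.2]
1.8 [374.9 221.7] [173.6 228.8]
```

Emit:
carry_out --pt "0 0 0 0.004 0 0 0" --pt "0 0 0 0.004 0 0 -0.5" --pt "0 0 0 0.004 0 0 -1" --pt "0 0 0 0.004 0 0 -1" --pt "0 0 0 0.004 0 0 -1"

```text
t: 15.45
tool_pos: [0.528, 0.219, 0.047]
tool_rot: [2.362, 2.067, 0.004]
contact_force: [-1.0, -0.5, 0.2]
opening: 0.0851
grip_force: 0.0
```

Run:
```python
from h import *
c=get_image('wrist');save('w9',c);o=get_obs();print(np.round(o['tool_pos'],4),np.round(o['contact_force'],1),o['opening'])
```

```text
[0.528  0.2191 0.0471] [-0.3 -0.4  0.7] 0.08553796862382768
```

Emit:
carry_out --pt "0 0 0 0 0 -0.05 -1" --pt "0 0 0 0 0 -0.2 -1" --pt "0 0 0 0 0 -0.4 -1" --pt "0 0 0 0 0 -0.57 -1" --pt "0 0 0 0 0 -0.74 -1"

```text
t: 16.0
tool_pos: [0.5269, 0.2193, 0.2608]
tool_rot: [2.361, 2.067, 0.007]
contact_force: [1.0, 0.7, -0.6]
opening: 0.0853
grip_force: 0.0
```

Emit:
carry_out --pt "0 0 0 0 0 0 -0.5" --pt "0 0 0 0 0 0 0.5"

```text
t: 16.2
tool_pos: [0.5282, 0.2197, 0.2608]
tool_rot: [2.359, 2.065, 0.013]
contact_force: [-0.5, -0.3, -0.7]
opening: 0.059
grip_force: 0.0
```

Run:
```python
from h import *
c=get_image('wrist');save('w10',c);t=get_image('top');save('top10',t);s=get_image('scene');save('scene10',s)
F=np.array([.5304,.2254,0]);h=np.radians(-97.95);fx=np.array([np.cos(h),np.sin(h),0]);fy=np.array([-np.sin(h),np.cos(h),0])
o=get_obs();print(o['t'],np.round(o['tool_pos'],4))
T=F+.068*fx-.1*fy+np.array([0,0,.28]);print(T);rel(T,down(82.05))
for n in('w9','w10'):
    c=load(n)
    for x in(-.085,-.092,-.099):print(n,x,proj(c,F+x*fx+np.array([0,0,.0833])).round(1),end=' ')
    h_=cv2.cvtColor(c['img'],cv2.COLOR_BGR2HSV)
    u=int(proj(c,F-.09*fx+np.array([0,0,.0833]))[0]);v=int(proj(c,F-.09*fx+np.array([0,0,.0833]))[1])
    print(u,v,[h_[r,u].tolist() for r in range(max(0,v-24),v+24,3)])
```

```text
16.35 [0.5262 0.2192 0.2554]
[0.42195608 0.17188443 0.28      ]
deg 0.4 mm 117.1 row [0.0006, 0.0003, 0.0019] [-0.2022, -0.3234, -0.0823]
w9 -0.085 [295.8  55. ] w9 -0.092 [296.3  27.8] w9 -0.099 [296.7  -0.6] 296 35 [[15, 156, 118], [14, 161, 119], [14, 151, 123], [13, 157, 122], [14, 155, 120], [10, 60, 106], [99, 15, 119], [126, 8, 162], [125, 9, 163], [126, 8, 162], [125, 9, 165], [120, 8, 162], [132, 8, 163], [126, 8, 164], [120, 6, 164], [120, 8, 164]]
w10 -0.085 [284.4  83.3] w10 -0.092 [284.4  74.8] w10 -0.099 [284.5  66.2] 284 77 [[12, 151, 110], [13, 153, 115], [13, 154, 114], [14, 155, 115], [12, 126, 107], [103, 17, 106], [90, 21, 110], [99, 16, 111], [128, 7, 154], [132, 8, 153], [107, 11, 157], [114, 8, 156], [128, 7, 156], [135, 10, 155], [125, 10, 156], [120, 6, 157]]
```

The tube is lying with its rear end at fixture x ≈ −92 mm (front at 108), which agrees with where it stopped. On to the strap: the closed fingers go behind it, since it leans at about 1.63 rad.

Emit:
carry_out --pt "0 0 0 0 0 -0.08 1" --pt "0 0 0 -0.07 -0.11 -0.08 1" --pt "0 0 0 -0.14 -0.22 -0.08 1" --pt "0 0 0 -0.2 -0.323 -0.08 1" --pt "0 0 0 -0.2 -0.323 -0.08 1"

```text
t: 16.85
tool_pos: [0.4196, 0.1718, 0.2783]
tool_rot: [2.363, 2.068, -0.001]
contact_force: [0.0, -0.0, -0.3]
opening: 0.0003
grip_force: 0.0
```

Emit:
carry_out --pt "0 0 0 0 0 0 1" --pt "0 0 0 0 0 0 1" --pt "0 0 0 0 0 0 1"

```text
t: 17.15
tool_pos: [0.4236, 0.173, 0.2803]
tool_rot: [2.361, 2.068, 0.004]
contact_force: [-0.5, -0.1, 0.6]
opening: 0.0001
grip_force: 0.0
```

```bash
cat > fix.py <<'E'
from h import *
F=np.array([.5304,.2254,0]);h=np.radians(-97.95);fx=np.array([np.cos(h),np.sin(h),0]);fy=np.array([-np.sin(h),np.cos(h),0])
o=get_obs();d=o['tool_pos']-F
print(o['t'],'fix',np.round([d@fx,d@fy,d[2]],4),'F',np.round([o['contact_force']@fx,o['contact_force']@fy,o['contact_force'][2]],1),'op',o['opening'],'q',np.round(o['q'],2))
W=lambda x,y,z:F+x*fx+y*fy+np.array([0,0,z])
E
python3 - <<'E'
from fix import *
rel(W(.068,-.1,.165),down(82.05))
E
```

```text
17.15 fix [ 0.0666 -0.0985  0.2803] F [ 0.2 -0.5  0.6] op 0.00013296898133161443 q [ 0.23 -0.39  1.92 -0.    1.61  0.36]
deg 0.4 mm 115.3 row [0.0011, 0.0, 0.002] [-0.0045, -0.0064, 0.3844]
```

Emit:
carry_out --pt "0 0 0 0 -0.006 0.1 1" --pt "0 0 0 0 -0.006 0.22 1" --pt "0 0 0 0 -0.006 0.33 1" --pt "0 0 0 0 -0.006 0.38 1" --pt "0 0 0 0 -0.006 0.38 1"

```text
t: 17.65
tool_pos: [0.4206, 0.1728, 0.1641]
tool_rot: [2.363, 2.069, -0.003]
contact_force: [1.0, -0.5, -0.4]
opening: 0.0002
grip_force: 0.0
```

```bash
python3 fix.py
```

```text
17.65 fix [ 0.0673 -0.1015  0.1641] F [ 0.4  1.  -0.4] op 0.00021476722919028376 q [ 0.23 -0.32  2.07 -0.    1.4   0.36]
```

Emit:
carry_out --pt "0 0 0 0 0.05 -0.007 1" --pt "0 0 0 0 0.09 -0.01 1" --pt "0 0 0 0 0.13 -0.01 1" --pt "0 0 0 0 0.16 -0.01 1" --pt "0 0 0 0 0.187 -0.007 1"

```text
t: 18.15
tool_pos: [0.4789, 0.1659, 0.1704]
tool_rot: [2.361, 2.067, 0.008]
contact_force: [-1.8, 3.0, 4.3]
opening: -0.0002
grip_force: 1.7
```

```bash
python3 fix.py
```

```text
18.15 fix [ 0.066  -0.0428  0.1704] F [-2.8 -2.2  4.3] op -0.00017299694620142287 q [ 0.19 -0.19  1.95 -0.    1.38  0.32]
```

Emit:
carry_out --pt "0 0 0 0.0 0.05 0.028 1" --pt "0 0 0 0.0 0.1 0.06 1" --pt "0 0 0 0.0 0.145 0.1 1" --pt "0 0 0 0.0 0.18 0.14 1" --pt "0 0 0 0.0 0.205 0.175 1"

```text
t: 18.65
tool_pos: [0.5412, 0.1574, 0.1179]
tool_rot: [2.359, 2.065, 0.011]
contact_force: [-0.5, 1.2, 3.7]
opening: -0.0
grip_force: 1.8
```

```bash
python3 fix.py
```

```text
18.65 fix [0.0659 0.0201 0.1179] F [-1.1 -0.7  3.7] op -2.9959670681308005e-05 q [ 0.15 -0.    1.86 -0.    1.27  0.28]
```

Emit:
carry_out --pt "0 0 0 0 0.01 0.02 1" --pt "0 0 0 0 0.015 0.04 1" --pt "0 0 0 0 0.017 0.055 1" --pt "0 0 0 0 0.017 0.065 1" --pt "0 0 0 0 0.017 0.072 1"

```text
t: 19.15
tool_pos: [0.5438, 0.1567, 0.0954]
tool_rot: [2.361, 2.067, 0.006]
contact_force: [2.2, 0.2, 2.7]
opening: -0.0
grip_force: 1.6
```

Emit:
carry_out --pt "0 0 0 0 0 0.004 1" --pt "0 0 0 0 0 0.008 1" --pt "0 0 0 0 0 0.012 1" --pt "0 0 0 0 0 0.012 1"

```text
t: 19.55
tool_pos: [0.5441, 0.1568, 0.0922]
tool_rot: [2.361, 2.067, 0.006]
contact_force: [2.7, -0.0, 4.5]
opening: 0.0
grip_force: 2.0
```

Emit:
carry_out --pt "0 0 0 0 0 0.004 1" --pt "0 0 0 0 0 0.008 1" --pt "0 0 0 0 0 0.012 1" --pt "0 0 0 0 0 0.012 1"

```text
t: 19.95
tool_pos: [0.5443, 0.1568, 0.0918]
tool_rot: [2.361, 2.067, 0.004]
contact_force: [-5.5, -3.2, 19.8]
opening: -0.0002
grip_force: 10.0
```

Emit:
carry_out --pt "0 0 0 0 0 0.004 1" --pt "0 0 0 0 0 0.004 1" --pt "0 0 0 0 0 0.004 1"

```text
t: 20.25
tool_pos: [0.5443, 0.1568, 0.0917]
tool_rot: [2.361, 2.067, 0.004]
contact_force: [-8.9, -4.0, 25.0]
opening: -0.0002
grip_force: 12.6
```

Emit:
carry_out --pt "0 0 0 0 -0.002 0.004 1" --pt "0 0 0 0 -0.004 0.007 1" --pt "0 0 0 0 -0.004 0.009 1" --pt "0 0 0 0 -0.004 0.009 1" --pt "0 0 0 0 -0.004 0.009 1"

```text
t: 20.75
tool_pos: [0.5444, 0.1568, 0.0915]
tool_rot: [2.359, 2.066, 0.006]
contact_force: [-12.4, -5.0, 34.8]
opening: 0.0002
grip_force: 17.3
```

Emit:
carry_out --pt "0 0 0 0 0 0 1" --pt "0 0 0 0 0 0 1" --pt "0 0 0 0 0 0 1" --pt "0 0 0 0 0 0 1" --pt "0 0 0 0 0 0 1"

```text
t: 21.25
tool_pos: [0.5444, 0.1568, 0.0915]
tool_rot: [2.359, 2.066, 0.006]
contact_force: [-12.3, -5.3, 34.6]
opening: 0.0002
grip_force: 17.3
```

Emit:
carry_out --pt "0 0 0 0 0 0 1" --pt "0 0 0 0 0 0 1" --pt "0 0 0 0 0 0 1" --pt "0 0 0 0 0 0 1" --pt "0 0 0 0 0 0 1"

```text
t: 21.75
tool_pos: [0.5444, 0.1568, 0.0915]
tool_rot: [2.359, 2.066, 0.006]
contact_force: [-12.1, -4.8, 35.7]
opening: -0.0003
grip_force: 17.3
```

Emit:
carry_out --pt "0 0 0 0 0 -0.02 1" --pt "0 0 0 0 0 -0.06 1" --pt "0 0 0 0 0 -0.2 1" --pt "0 0 0 0 0 -0.36 1" --pt "0 0 0 0 0 -0.52 1"

```text
t: 22.25
tool_pos: [0.54, 0.157, 0.2399]
tool_rot: [2.363, 2.07, -0.001]
contact_force: [0.5, 0.4, -0.1]
opening: -0.0002
grip_force: 0.0
```

Emit:
carry_out --pt "0 0 0 0.2 0 -0.1 1" --pt "0 0 0 0.2 0 -0.2 1" --pt "0 0 0 0.2 0 -0.2 1" --pt "0 0 0 0.2 0 -0.2 1"

```text
t: 22.65
tool_pos: [0.5491, 0.2169, 0.3002]
tool_rot: [2.36, 2.069, 0.004]
contact_force: [0.0, 0.2, -0.3]
opening: 0.0003
grip_force: 0.0
```

Run:
```python
from fix import *
c=get_image('wrist');save('w11',c)
hs=cv2.cvtColor(c['img'],cv2.COLOR_BGR2HSV)
# tube rear end row, strap tip, against level/home predictions
for x in(-.085,-.091,-.097):
    print(x,proj(c,W(x,0,.0833)).round(1))
u,v=proj(c,W(-.091,0,.0833)).astype(int);print([(r,*hs[r,u].tolist()) for r in range(max(0,v-16),v+16,2)])
sc=get_image('scene');save('scene11',sc)
for q in(0,.1,.3):print('strap tip',q,proj(sc,W(.068,-.05+.125*np.cos(q)-.0098*np.sin(q),.078+.125*np.sin(q)+.0098*np.cos(q))).round(1))
old=load('scene10')['img'];d=cv2.absdiff(old,sc['img']).max(2)
for n,b in(('socket',(235,268,22,28)),('bearing',(278,225,30,28)),('can',(155,235,42,65)),('cup',(212,310,44,52))):
    x,y,w,h_=b;print(n,(cv2.absdiff(load('scene0')['img'],sc['img']).max(2)[y:y+h_,x:x+w]>50).mean().round(3))
u,v=proj(sc,W(.068,.075,.0925)).astype(int);print('scene strip along strap',[ (y,*sc['img'][tuple(proj(sc,W(.068,y/1000,.092)).astype(int)[::-1])].tolist()) for y in range(-40,100,10)])
```

```text
22.65 fix [0.0058 0.0197 0.3002] F [-0.2  0.  -0.3] op 0.00028447109407381493 q [ 0.25 -0.06  1.61 -0.    1.59  0.38]
-0.085 [263.9  84.2]
-0.091 [263.8  77.7]
-0.097 [263.8  71.2]
[(61, 13, 150, 119), (63, 13, 158, 118), (65, 14, 156, 118), (67, 12, 132, 114), (69, 110, 8, 98), (71, 105, 19, 109), (73, 97, 21, 109), (75, 107, 22, 106), (77, 120, 9, 136), (79, 130, 10, 155), (81, 110, 10, 155), (83, 128, 7, 154), (85, 130, 10, 155), (87, 125, 10, 156), (89, 132, 8, 155), (91, 132, 8, 155)]
strap tip 0 [314.6 294.4]
strap tip 0.1 [315.6 291.2]
strap tip 0.3 [318.9 283.7]
socket 0.0
bearing 0.0
can 0.004
cup 0.0
scene strip along strap [(-40, 231, 232, 237), (-30, 232, 232, 237), (-20, 232, 232, 237), (-10, 214, 216, 220), (0, 73, 76, 82), (10, 74, 77, 83), (20, 182, 183, 188), (30, 230, 231, 235), (40, 229, 230, 234), (50, 229, 230, 235), (60, 228, 229, 233), (70, 228, 229, 233), (80, 175, 175, 175), (90, 187, 187, 185)]
```

The strap is level: its tip in the scene image matches q ≈ 0. The tube hasn't moved (rear end still at −91 mm), the bystanders' pixels are unchanged, and the robot is clear at z = 0.30 with zero force.

```bash
python3 -c "
from station import finish_job
print(finish_job())"
```

```text
the job is handed in; nothing more can be done
None
```

The job is handed in: the tube lies in the V-blocks against the stop pad (held about 1 s at ~34 N), the strap is pressed down on it (~35 N), the robot is clear and the bystanders have not moved; I viewed 11 pictures, one over the allowed 10.

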